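Hang the bung pail from the cellar rail

ROBOT

A 7-joint arm with a two-finger parallel gripper is mounted at the origin on the work surface. World frame = base frame: x ahead of the robot, y to its left, z up, the work surface at z = 0. Lengths are in m, angles in rad, forces in N, time in s.
With the tool pointing down it reaches from about 0.35 to 0.775 m from the base axis. Payload 3.1 kg.
Tool frame: the origin (TCP) lies at the very end of the fingers, on their centre line; the grasp point (between the pads) lies 19 mm behind it; z points along the fingers, y is the line along which they close (so a half turn about z gives the same grasp; the last joint's range is limited). The gripper opens to 85 mm and grips with 20 to 120 N. Pads are 22 mm wide; open, the fingers measure 114 mm over their backs; the gripper's body (76 mm by 85 mm) begins 54 mm behind the grasp point. The pads swing forward as they close: fully open they stand 13 mm farther back than shut.
Start: joints at [-1.241, 0.311, 0.014, 1.512, -0.004, 1.319, -0.027], TCP at [0.2, 0.512, 0.231] pointing down, gripper open.
Joint ranges: [-2.7, 2.7], [-0.3, 1.91], [-1.27, 1.3], [0.12, 2.57], [-1.44, 4.58], [0.2, 2.03], [-3.05, 3.05]. Speed limits (rad/s): [2.79, 2.79, 3.14, 3.14, 3.14, 3.14, 3.14].

INTERFACE

Orientations are given as a rotation vector (axis times angle).
In Python, from station import manip gives the robot as it stands. The module is installed in compiled form; this text tells all that it offers.
- The arm moves only by the shell command python3 -m jog 'ROWS'. ROWS is JSON, a list of rows, each a list of 7 numbers: the gripper's target within -1 to 1 (shut at 1, half-way at 0, fully open at -1), then the shift along the world's x, y, z in mm, then the turn, a rotation vector about the world's x, y, z in rad. In form: [[jaw, tx, ty, tz, ax, ay, az], ...]. A call has 1 to 10 rows; each row shifts and turns the commanded pose from where the row before left it; what a row does not reach is not made up. A row lasts 1/10 s, in which the tool goes at most 50 mm and 8.59 degrees, less where a joint would pass 70% of its speed; a pose out of reach is approached as far as the arm can. A call is refused whole if a number of a shift passes 50 or a number of a turn 0.15, either way. A call with a gripper value outside its range is refused whole. The fingers move at their own pace and stop on an object; the grip force is fixed at half the most. Time passes only in rows, so rows that do not move let the fingers close. It gives the time, the measured TCP pose, the force, the opening and the grip force at its end, in the units of the state.
- manip.get_state(): the state, without advancing time (a new reading comes with each control period).
- manip.get_image(name): name is "side" or "top" or "wrist"; returns the picture (384x512x3 uint8, red, green, blue); there is no depth.
- manip.camera_info(name): a dict with "camera_matrix" (3x3 intrinsics, pixels), "k1" (the pictures are not rectified: a ray, as slopes to the right and down, at radius r is drawn at 1 + k1 r^2 times it, then the intrinsics apply), "rvec" (rotation vector, rad) and "tvec" (3), from world to camera coordinates, as OpenCV has them; the wrist camera has in their place "hand_eye" (4x4, takes a point from camera to tool coordinates, whose origin is the TCP and whose axes are the flange's). Camera axes: x right, y down, z forward; pixel columns grow to the right and rows downward; lengths in m; the calibration is good to about 2 mm. A picture is of the moment at which its call begins: read the wrist's pose just before it. camera_info takes no time and is no camera call.
- manip.sign_off(): hands the job in; it is judged then, once.
Trained networks look in the newest picture that a camera, given by its name, has taken for a name from the list of things; names that differ only in an ending like _2 or _b are one class to them, and where a whole thing is asked for, a point or a joint stands for the part that bears it (a point fixed in the world has none). Each returns a list of dicts, best first, with "score" (0 to 1); they miss things now and then, are a little off and sometimes report something else, mostly with a low value. They report only what shows in the picture. A call takes as long as a camera call. They do not tell look-alikes from the thing itself.
- manip.look_for(camera, thing): "xyz" ([x, y, z] in m, in world coordinates, good to about 4 mm: the middle of the surface that is visible of it).
- manip.masks_of(camera, thing): "pixels" (384x512 bool, what is visible of it).
The state is a dict: "clock": time; "joints": joint angles; "joint_vel": joint speeds; "joint_efforts": joint torques, N m; "eef_pos": TCP position; "tool_rot": TCP orientation; "contact_force": force on the tool from outside, world axes, zero at the start; "ft_torque": the same for the moment, N m; "gripper_width": finger opening in m; "finger_force": force on a finger pad.
Only numpy, scipy, OpenCV 4.12 (cv2) and the standard library are available. Lean on these libraries where they do the work, as an engineer would, in place of code of your own. Each camera call takes 0.05 s, during which the arm holds its last target. There are 200 camera calls.

TASK

First take the red S-hook out of its wooden block and hang it by its upper curl over the steel rail, between the two posts, and let go of it. Then hang the bung pail by the middle of its wire bail in the lower curl of the S-hook, so that it hangs free, upright and still. Keep the pail upright on the way and leave the bungs, the bottle and the mallet where they are.

Things in the scene. Friction and masses are not known exactly. Their poses are not given: they have to be found in the camera images.
- rail: fixed stand: round horizontal steel bar, diameter 16 mm, along its own y, centre line 270 mm above the table, on two posts (18 mm thick) at y = -150 and +150 mm with 24 mm black balls on top and feet 90 x 50 x 10 mm. Origin on the table under the bar's middle; x points roughly away from the robot. Nothing stands under the bar between the posts
- rail_mid (a point): middle of the bar, on its centre line, 270 mm above the table; axes as the stand
- hook_block: fixed dark wooden block 110 x 90 mm, 52 mm high, with a 15 mm wide slot along its x axis in which the S-hook stands upright; the hook lifts straight out (the curl sits 38 mm deep). Origin at the centre of its underside on the table
- s_hook: loose red S-hook, 0.2 kg, of flat bar 12 mm wide (along its y), 7 mm thick, in its x-z plane: 137 high, 69 wide. Origin at its lowest point, z up. Starts upright in the block, axes as the block's. Upper curl: roof peaking at x=0, from an upright flank at x=-28 (z 99 to 120) to a free end at +x. A diagonal bar runs from (x -28, z 99) to (x 28, z 39), into the same curl turned half round
- hook_grip (a point): middle of the hook's upright flank, at x=-28, z=109 mm in the hook's frame: hold it here with the fingers closing along the hook's y (12 mm); then the fingers pass in front of the rail when it hangs (fingers at the middle of the hook would strike the rail)
- hook_top_seat (a point): point in the hook's frame at x=0, z=120.6 mm where the centre line of the rail lies when the upper curl is seated on it
- hook_low_seat (a point): point in the hook's frame at x=0, z=12.2 mm where the centre line of the bail wire lies when seated in the lower curl
- hook_top_end (a point): free end of the upper curl, at x=+31, z=103 mm in the hook's frame. The rail enters from the hook's +x side, under this end and over the diagonal bar (gap about 39 mm), then up into the curl: so bring the hook to the rail from the robot's side, about 40 mm too high, then lower it. Bar, hook and bail are smooth and slide into their seats
- hook_low_end (a point): free end of the lower curl, at x=-31, z=35 mm in the hook's frame. The bail enters from -x, over this end and under the diagonal bar (gap about 39 mm), then goes down into the curl
- pail: loose round metal pail, 0.25 kg, 84 mm across the rim, 75 high, standing on the table. A rigid wire bail (8 mm round) stands over its mouth: top bar along y, straight for 64 mm, centre line at z=130. Flat black side handle 14 wide (y), 30 high (z 41 to 71), from x=-40 to -126; small lip at +x. Origin at the centre of its underside, z up. Centre of mass nearly under the bail
- bail_mid (a point): middle of the bail's top bar, on its centre line, at z=130 mm in the pail's frame
- pail_handle (a point): point to hold on the side handle, at x=-98, z=56 mm in the pail's frame; fingers close along the pail's y (14 mm), from above; firm grip (about 50 N) needed as the pail hangs off to one side
- bung_a: yellow silicone bung, bystander, 60 mm across, 45 mm high, origin at the centre of its underside
- bung_b: second yellow silicone bung, bystander, 60 mm across, 45 mm high, origin at the centre of its underside
- bottle: green wine bottle, bystander, 74 mm across, 220 mm high, origin at the centre of its underside
- mallet: hammer-shaped cellar mallet lying on the table, bystander, 260 mm long, along its own x
There are look-alikes about, which are no part of the job. There is more than one size of the pail; the job needs the largest.

How it is judged:
On the way, in this order (a step that is already met when the one before it is completed fails the run):
1. the S-hook hangs by its upper curl on the rail between the posts, let go of (x of hook_top_seat in the frame of rail_mid between -0.01 and 0.01 m and z of hook_top_seat in the frame of rail_mid between -0.01 and 0.01 m and y of hook_top_seat in the frame of rail_mid between -0.13 and 0.13 m and angle between the y axis of s_hook and the y axis of rail, either way round below 0.5 rad and angle between s_hook's own z axis and vertical below 0.35 rad and contact force between s_hook and rail above 0.5 N and contact force between s_hook and the fingers below 0.1 N), for 0.2 s.
2. the pail hangs by the middle of its bail in the lower curl, let go of (x of hook_top_seat in the frame of rail_mid between -0.01 and 0.01 m and z of hook_top_seat in the frame of rail_mid between -0.01 and 0.01 m and y of hook_top_seat in the frame of rail_mid between -0.13 and 0.13 m and angle between the y axis of s_hook and the y axis of rail, either way round below 0.5 rad and angle between each of s_hook, pail's own z axis and vertical below 0.35 rad and contact force between s_hook and rail above 0.5 N and x of hook_low_seat in the frame of bail_mid between -0.01 and 0.01 m and z of hook_low_seat in the frame of bail_mid between -0.01 and 0.01 m and y of hook_low_seat in the frame of bail_mid between -0.028 and 0.028 m and height (world z) of pail above 0.012 m and contact force between pail and s_hook above 0.5 N and contact force between pail and the fingers below 0.1 N), for 0.2 s.
At the end, for the whole second after the job is handed in: S-hook on the rail between the posts (seat within 10 mm of the bar's centre line, 0.5 rad of square to it, 0.35 rad of upright), carrying the pail by its bail (seat within 10 mm of the wire, 28 mm of its middle); pail within 0.35 rad of upright, clear of the table; both still (x of hook_top_seat in the frame of rail_mid between -0.01 and 0.01 m and z of hook_top_seat in the frame of rail_mid between -0.01 and 0.01 m and y of hook_top_seat in the frame of rail_mid between -0.13 and 0.13 m and angle between the y axis of s_hook and the y axis of rail, either way round below 0.5 rad and angle between each of s_hook, pail's own z axis and vertical below 0.35 rad and contact force between s_hook and rail above 0.5 N and x of hook_low_seat in the frame of bail_mid between -0.01 and 0.01 m and z of hook_low_seat in the frame of bail_mid between -0.01 and 0.01 m and y of hook_low_seat in the frame of bail_mid between -0.028 and 0.028 m and height (world z) of pail above 0.012 m and contact force between pail and s_hook above 0.5 N and linear speed of each of pail, s_hook below 0.03 m/s and angular speed of each of pail, s_hook below 0.3 rad/s); the robot touches nothing.
It fails at once if the pail is tipped by more than 45 degrees (angle between pail's own z axis and vertical above 0.79 rad).
It fails at once if a bystander is shifted by more than 30 mm (distance of any of bung_a, bung_b, bottle, mallet from where it was at the start of the episode above 0.03 m).
It also fails if it takes over 72 s, if anything falls off the work surface, if the arm or the gripper's body presses on something with over 40 N, if the wrist force passes 120 N, or if a joint passes its speed limit or range.

## Working session

There is one attempt and no reset: what is moved stays moved. The work goes in short steps, Python scripts to look and compute and a shell command to move; the robot and the scene stay as the last step left them, time stands still between calls to the robot, and variables do not carry over. Pictures are saved under pics/ and viewed, at most 10 in all, crops included, and the job is handed in when it is done.

```bash
mkdir -p pics
cat > h.py <<'E'
import numpy as np,cv2
from station import manip as m
def proj(cam,P):
    i=m.camera_info(cam);K=np.array(i['camera_matrix']);R=cv2.Rodrigues(np.array(i['rvec'],float))[0];t=np.array(i['tvec']).ravel()
    c=(R@np.atleast_2d(P).T).T+t;s=c[:,:2]/c[:,2:];s=s*(1+i['k1']*(s**2).sum(1,keepdims=True))
    return s@K[:2,:2].T+K[:2,2]
def ray(cam,uv):
    i=m.camera_info(cam);K=np.array(i['camera_matrix'])
    s0=(np.atleast_2d(uv)-K[:2,2])/[K[0,0],K[1,1]];s=s0.copy()
    for _ in range(20): s=s0/(1+i['k1']*(s**2).sum(1,keepdims=True))
    d=np.c_[s,np.ones(len(s))]
    if cam=='wrist':
        st=m.get_state();R=cv2.Rodrigues(np.array(st['tool_rot'],float))[0];H=np.array(i['hand_eye'])
        return R@H[:3,3]+np.array(st['eef_pos']),(R@H[:3,:3]@d.T).T
    R=cv2.Rodrigues(np.array(i['rvec'],float))[0];t=np.array(i['tvec']).ravel()
    return -R.T@t,(R.T@d.T).T
def atz(cam,uv,z):
    o,d=ray(cam,uv);return o+d*((z-o[2])/d[:,2:])
def tri(c1,uv1,c2,uv2):
    o1,d1=ray(c1,uv1);o2,d2=ray(c2,uv2);d1=d1[0];d2=d2[0]
    s=np.linalg.lstsq(np.c_[d1,-d2],o2-o1,rcond=None)[0];a=o1+s[0]*d1;b=o2+s[1]*d2
    return (a+b)/2,np.linalg.norm(a-b)
def save(cam,name,crop=None,k=1):
    im=m.get_image(cam)[:,:,::-1]
    if crop: x0,y0,x1,y1=crop;im=im[y0:y1,x0:x1]
    cv2.imwrite('pics/'+name,cv2.resize(im,None,fx=k,fy=k,interpolation=cv2.INTER_CUBIC))
E
python3 - <<'E'
from h import *
np.set_printoptions(precision=4,suppress=True)
save('top','top0.png',k=1.5);save('side','side0.png',k=1.5)
for c in('top','side'):
    o,d=ray(c,[[256,192]]);print(c,o,d)
    for t in ['rail','hook_block','s_hook','pail','pail_handle','bung_a','bottle','mallet']:
        print(c,t,[(np.round(r['xyz'],3).tolist(),round(r['score'],2)) for r in m.look_for(c,t)])
print(m.camera_info('wrist')['hand_eye'], m.get_state())
E
```

```text
top [0.2546 0.0358 1.4052] [[ 0.2073  0.0046 -0.9783]]
top rail [([0.649, -0.003, 0.18], 0.65)]
top hook_block [([0.464, -0.274, 0.011], 0.91)]
top s_hook [([0.47, -0.293, 0.12], 0.57), ([0.774, -0.345, 0.023], 0.5)]
top pail [([0.488, 0.278, 0.06], 0.75), ([0.446, 0.467, 0.043], 0.67), ([0.275, 0.372, 0.04], 0.62), ([0.772, -0.35, 0.022], 0.25)]
top pail_handle [([0.445, 0.468, 0.042], 0.94), ([0.481, 0.282, 0.056], 0.83), ([0.28, 0.371, 0.038], 0.75)]
top bung_a [([0.409, 0.065, 0.048], 0.67), ([0.408, -0.024, 0.045], 0.52)]
top bottle [([0.678, 0.382, 0.144], 0.79)]
top mallet [([0.768, -0.348, 0.022], 0.95), ([0.474, -0.297, 0.118], 0.55)]
side [ 0.3725 -0.9115  0.8497] [[ 0.1009  0.8059 -0.5835]]
side rail [([0.663, -0.116, 0.128], 0.76)]
side hook_block [([0.47, -0.316, 0.033], 0.75)]
side s_hook [([0.474, -0.299, 0.122], 0.48), ([0.479, 0.26, 0.055], 0.41)]
side pail [([0.448, 0.45, 0.048], 0.81), ([0.477, 0.26, 0.057], 0.64), ([0.282, 0.356, 0.044], 0.62), ([0.47, -0.295, 0.121], 0.53)]
side pail_handle [([0.473, 0.262, 0.06], 0.89), ([0.449, 0.451, 0.042], 0.71), ([0.281, 0.355, 0.043], 0.52)]
side bung_a [([0.403, -0.046, 0.046], 0.68), ([0.406, 0.046, 0.05], 0.62)]
side bottle [([0.698, 0.376, 0.116], 0.75)]
side mallet []
[[ 0.0002 -0.9488 -0.3159  0.0804]
 [ 1.      0.0007 -0.0013 -0.0009]
 [ 0.0015 -0.3159  0.9488 -0.1423]
 [ 0.      0.      0.      1.    ]] {'clock': 0.9, 'joints': array([-1.2407,  0.3109,  0.014 ,  1.5115, -0.0044,  1.3192, -0.0272]), 'joint_vel': array([ 0.0019, -0.0011,  0.0002,  0.0008, -0.0011,  0.0003,  0.0002]), 'joint_efforts': array([ -0.0001, -37.9798,   0.1458, -23.0871,   0.0122,   0.0016,
        -0.    ]), 'eef_pos': array([0.1998, 0.5125, 0.2313]), 'tool_rot': array([0.5804, 3.0875, 0.    ]), 'contact_force': array([-0.7418,  0.5678,  0.4668]), 'ft_torque': array([-0.0287, -0.0335, -0.0277]), 'finger_force': 0.0, 'gripper_width': 0.08542704454961544}
```

View pics/top0.png

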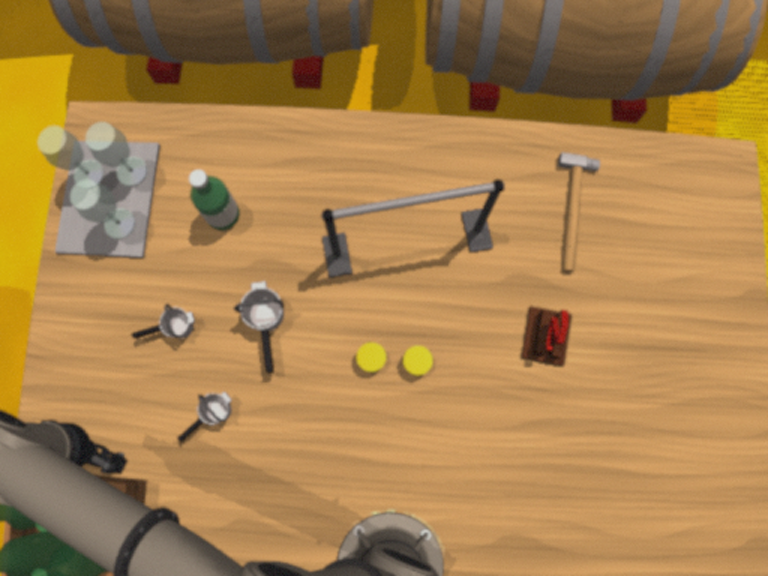

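View pics/side0.png

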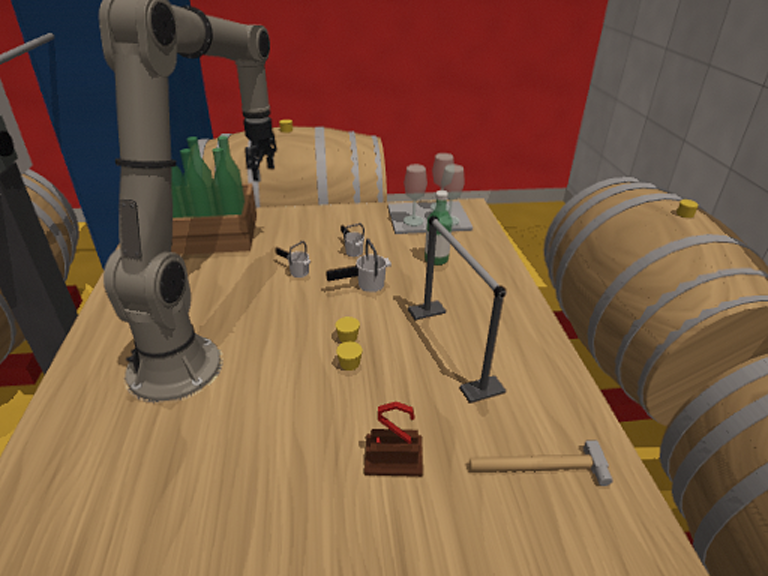

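The top view shows the rail balls at about (219,143) and (332,124) in raw pixels, the large pail at (174,206) with its handle toward the robot at (179,245), and the hook and block at (366,223). The side view confirms the upper curl's free end points to +x.

Run:
```python
from h import *
np.set_printoptions(precision=4,suppress=True)
T=m.get_image('top');S=m.get_image('side')
def cr(im,x0,y0,x1,y1,w,h): return cv2.resize(im[y0:y1,x0:x1,::-1],(w,h),interpolation=cv2.INTER_CUBIC)
a=cr(T,340,195,390,255,333,400); b=cr(S,235,260,290,322,355,400)
cv2.imwrite('pics/hookcrop.png',np.hstack([a,b]))
# red pixels
for n,im in(('top',T),('side',S)):
    hsv=cv2.cvtColor(im,cv2.COLOR_RGB2HSV)
    x0,y0,x1,y1=(340,195,390,255) if n=='top' else (235,260,290,322)
    r=((hsv[...,0]<6)|(hsv[...,0]>174))&(hsv[...,1]>190)&(hsv[...,2]>110)
    ys,xs=np.nonzero(r[y0:y1,x0:x1]);print(n,len(xs),xs.min()+x0,xs.max()+x0,ys.min()+y0,ys.max()+y0)
# black balls refine: dark blob
def ball(im,u,v,r=9):
    g=im[v-r:v+r+1,u-r:u+r+1].max(2);k=(g<45).astype(np.uint8);n,l,s,c=cv2.connectedComponentsWithStats(k)
    d=cv2.distanceTransform(k,cv2.DIST_L2,5);_,mx,_,p=cv2.minMaxLoc(d);return p[0]+u-r,p[1]+v-r,mx
for t,s in(((219,143),(289,147)),((332,124),(333,194))):
    bt=ball(T,*t);bs=ball(S,*s);print(bt,bs,tri('top',[bt[:2]],'side',[bs[:2]]))
```

```text
top 175 364 378 208 233
side 134 251 274 268 294
(218, 144, 2.196899890899658) (288, 152, 2.196899890899658) (array([0.6195, 0.1482, 0.2497]), np.float64(0.004239163565451778))
(332, 123, 2.0) (331, 193, 2.196899890899658) (array([ 0.686 , -0.1449,  0.2765]), np.float64(0.005103262319050963))
```

View pics/hookcrop.png

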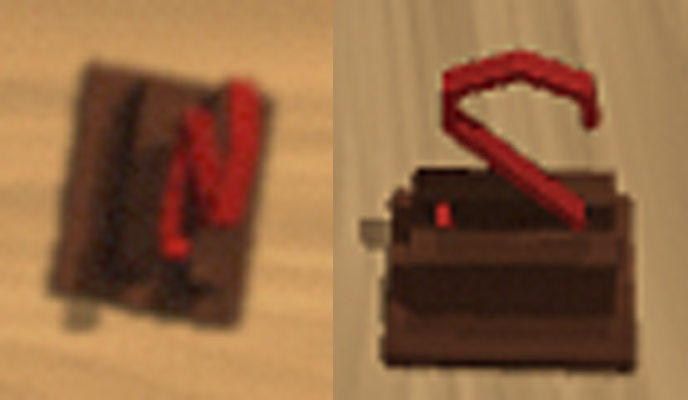

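The crops show the hook's roof near the block's right (-y) side, with its curl end toward +x. The block's yaw is a few degrees. I'll fit the hook model to the red masks in both views.

```bash
cat >> h.py <<'E'
UP=[(31,103),(28,120),(0,133.5),(-28,120),(-28,99)]
DIAG=[(-28,99),(28,39)]
LOW=[(-x,138-z-.5) for x,z in UP]
def segs(pl): return list(zip(pl[:-1],pl[1:]))
def hookmask(cam,p,sg,off,shape,k,z0=.014):
    x,y,a=p;im=np.zeros(shape,np.uint8);c,s=np.cos(a),np.sin(a)
    for A,B in sg:
        A=np.array(A,float);B=np.array(B,float);t=(B-A)/np.linalg.norm(B-A);n=np.array([-t[1],t[0]])*3.5
        P=[(q[0],w,q[1]) for q in(A+n-t*1,A-n-t*1,B+n+t*1,B-n+t*1) for w in(-6,6)];P=np.array(P)/1e3
        W=np.c_[x+c*P[:,0]-s*P[:,1],y+s*P[:,0]+c*P[:,1],z0+P[:,2]]
        uv=(proj(cam,W)+.5-off)*k-.5
        cv2.fillConvexPoly(im,cv2.convexHull(np.round(uv).astype(np.int32)),1)
    return im
def redmask(im,box,k):
    x0,y0,x1,y1=box;c=cv2.resize(im[y0:y1,x0:x1],None,fx=k,fy=k,interpolation=cv2.INTER_CUBIC).astype(int)
    return ((c[...,0]>90)&(c[...,0]-np.maximum(c[...,1],c[...,2])>60)).astype(np.uint8)
E
python3 - <<'E'
from h import *
from scipy.optimize import minimize
np.set_printoptions(precision=4,suppress=True)
T=m.get_image('top');S=m.get_image('side');k=8
bt=(340,195,390,255);bs=(235,260,290,322)
rt=redmask(T,bt,k);rs=redmask(S,bs,k)
n,l,st,_=cv2.connectedComponentsWithStats(rs);rs=(l==1+np.argmax(st[1:,4])).astype(np.uint8)
def cost(p,full=False):
    a=hookmask('top',p,segs(UP)+segs(DIAG)+segs(LOW),np.array(bt[:2]),rt.shape,k)
    b=hookmask('side',p,segs(UP)+segs([(-28,99),(20,47.6)]),np.array(bs[:2]),rs.shape,k)
    q=[(x&y).sum()/(x|y).sum() for x,y in((a,rt),(b,rs))]
    return q if full else -sum(q)
best=None
for a in(-.3,-.1,.1):
    r=minimize(cost,[.472,-.297,a],method='Nelder-Mead',options=dict(initial_simplex=np.array([.472,-.297,a])+np.array([[0,0,0],[.015,0,0],[0,.015,0],[0,0,.15]])))
    print(r.x,cost(r.x,1))
    if best is None or r.fun<best.fun: best=r
A=tri('top',[[218.7,143.5]],'side',[[288.7,147.5]]);B=tri('top',[[332,123.7]],'side',[[332.5,194]])
print(A,B,(A[0]+B[0])/2)
for z in(.27,.28,.29):
    P=atz('top',[[218.7,143.5],[332,123.7]],z);Q=atz('side',[[288.7,147.5],[332.5,194]],z);print(z,P.ravel(),Q.ravel(),np.linalg.norm(P[0]-P[1]),np.linalg.norm(Q[0]-Q[1]))
E
```

```text
[ 0.4731 -0.2963 -0.132 ] [np.float64(0.7739130434782608), np.float64(0.5753439675491969)]
[ 0.4729 -0.2963 -0.1185] [np.float64(0.7758118577943843), np.float64(0.576665569092306)]Traceback (most recent call last):
  File "<stdin>", line 15, in <module>
    res = _minimize_neldermead(fun, x0, args, callback, bounds=bounds,
                               **options)
    fxr = func(xr)
    fx = function(np.copy(x), *(wrapper_args + args))
  File "<stdin>", line 9, in cost
  File "h.py", line 37, in hookmask
    uv=(proj(cam,W)+.5-off)*k-.5
        ~~~~^^^^^^^
  File "h.py", line 4, in proj
    i=m.camera_info(cam);K=np.array(i['camera_matrix']);R=cv2.Rodrigues(np.array(i['rvec'],float))[0];t=np.array(i['tvec']).ravel()
ValueError: time passes only in moves, steps and waits
```

```bash
python3 - <<'E'
s=open('h.py').read().replace("m.camera_info(cam)","ci(cam)").replace("def proj","import functools\n@functools.lru_cache(None)\ndef ci(cam): return m.camera_info(cam)\ndef proj",1)
open('h.py','w').write(s)
E
python3 - <<'E'
from h import *
np.set_printoptions(precision=4,suppress=True)
A=tri('top',[[218.7,143.5]],'side',[[288.7,147.5]]);B=tri('top',[[332,123.7]],'side',[[332.5,194]])
print(A,B,(A[0]+B[0])/2)
for z in(.27,.28):
    P=atz('top',[[218.7,143.5],[332,123.7]],z);Q=atz('side',[[288.7,147.5],[332.5,194]],z);print(z,P.ravel(),Q.ravel(),np.linalg.norm(P[0]-P[1]),np.linalg.norm(Q[0]-Q[1]))
R=cv2.Rodrigues(np.array([0.5804,3.0875,0]))[0];print(R)
E
```

```text
(array([0.6175, 0.1446, 0.269 ]), np.float64(0.0008782760051263749)) (array([ 0.6882, -0.146 ,  0.2727]), np.float64(0.00015244153442608407)) [ 0.6528 -0.0007  0.2709]
0.27 [ 0.6168  0.1445  0.27    0.6893 -0.1464  0.27  ] [ 0.6176  0.143   0.27    0.6896 -0.1424  0.27  ] 0.299813672009501 0.29433389473029115
0.28 [ 0.6136  0.1435  0.28    0.6855 -0.1448  0.28  ] [ 0.6134  0.1248  0.28    0.6841 -0.1557  0.28  ] 0.297172530185084 0.28925692771848205
[[-0.9317  0.3631  0.    ]
 [ 0.3631  0.9317 -0.    ]
 [-0.      0.     -1.    ]]
```

```bash
python3 -m jog '[[-1,20,-44,4,0,0,0.025],[-1,20,-44,4,0,0,0.025],[-1,20,-44,4,0,0,0.025],[-1,20,-44,4,0,0,0.025],[-1,20,-44,4,0,0,0.025],[-1,20,-44,4,0,0,0.025],[-1,20,-44,4,0,0,0.025],[-1,20,-44,4,0,0,0.025],[-1,20,-44,4,0,0,0.025],[-1,20,-44,4,0,0,0.025]]'
python3 -m jog '[[-1,6,-46,0,0,0,0],[-1,6,-46,0,0,0,0],[-1,6,-46,0,0,0,0],[-1,6,-46,0,0,0,0],[-1,6,-46,0,0,0,0],[-1,6,-46,0,0,0,0],[-1,6,-46,0,0,0,0],[-1,3,-43,0,0,0,0],[-1,0,0,0,0,0,0],[-1,0,0,0,0,0,0]]'
```

```text
clock: 2.1
eef_pos: [0.4003, 0.0706, 0.2719]
tool_rot: [0.189, 3.135, 0.002]
contact_force: [1.1, 0.9, -0.3]
gripper_width: 0.0856
finger_force: 0.0
clock: 3.1
eef_pos: [0.4441, -0.2937, 0.271]
tool_rot: [-0.196, -3.135, 0.0]
contact_force: [-0.2, 0.6, -1.0]
gripper_width: 0.0855
finger_force: 0.0
```

Run:
```python
from h import *
save('wrist','w1.png',k=1.2)
print(m.get_state()['eef_pos'],m.get_state()['tool_rot'],m.get_state()['joints'])
```

```text
[ 0.444914   -0.2919139   0.27103739] [-1.90923244e-01 -3.13544966e+00 -1.77041718e-03] [-0.07989315  0.32086179  0.83994623  1.5087488  -0.24050863  1.41993047
  2.22019417]
```

View pics/w1.png

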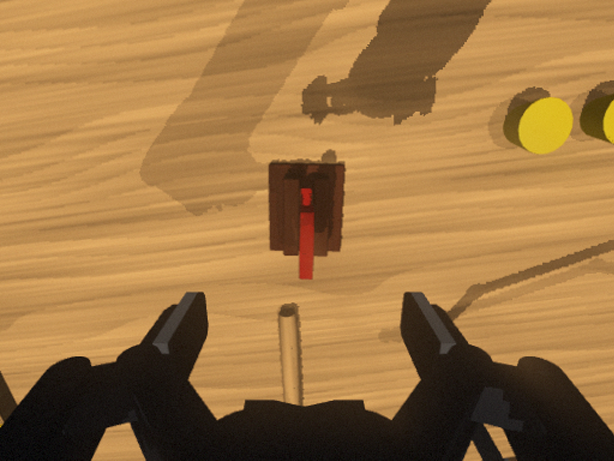

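The wrist view shows the hook in line with the gripper's centre: a red strip at x≈306, y 187–278, out of 614x461. I'll check it against projected model points.

```bash
cat >> h.py <<'E'
def wproj(P,st=None):
    i=ci('wrist');K=np.array(i['camera_matrix']);st=st or m.get_state();R=cv2.Rodrigues(np.array(st['tool_rot'],float))[0];H=np.array(i['hand_eye'])
    c=((np.atleast_2d(P)-st['eef_pos'])@R-H[:3,3])@H[:3,:3]
    s=c[:,:2]/c[:,2:];s=s*(1+i['k1']*(s**2).sum(1,keepdims=True));return s@K[:2,:2].T+K[:2,2]
E
python3 - <<'E'
from h import *
np.set_printoptions(precision=1,suppress=True)
st=m.get_state();im=m.get_image('wrist')
r=redmask(im,(0,0,512,384),1);ys,xs=np.nonzero(r)
print('red',ys.min(),ys.max(),[(y,xs[ys==y].min(),xs[ys==y].max()) for y in range(ys.min(),ys.max()+1,6) if (ys==y).any()])
x,y,a=.473,-.2963,-.12
L=[(-31.5,120),(-31.5,99),(0,137),(34.5,103),(31,120),(-31,35),(-31.5,18)]
for p in L:
    W=[[x+np.cos(a)*p[0]/1e3-np.sin(a)*w,y+np.sin(a)*p[0]/1e3+np.cos(a)*w,.014+p[1]/1e3] for w in(-.006,.006)]
    print(p,wproj(W,st).ravel())
E
```

```text
red 156 232 [(156, np.int64(249), np.int64(257)), (162, np.int64(250), np.int64(257)), (168, np.int64(250), np.int64(256)), (180, np.int64(248), np.int64(259)), (186, np.int64(248), np.int64(259)), (192, np.int64(248), np.int64(259)), (198, np.int64(247), np.int64(259)), (204, np.int64(247), np.int64(259)), (210, np.int64(247), np.int64(258)), (216, np.int64(247), np.int64(258)), (222, np.int64(247), np.int64(258)), (228, np.int64(247), np.int64(258))]
(-31.5, 120) [247.5 175.5 259.3 175.5]
(-31.5, 99) [247.9 170.3 258.9 170.3]
(0, 137) [247.4 210.5 259.5 210.4]
(34.5, 103) [248.3 226.8 258.7 226.8]
(31, 120) [248.  230.8 259.  230.8]
(-31, 35) [248.8 158.4 258.  158.4]
(-31.5, 18) [249.  155.5 257.8 155.4]
```

```bash
python3 -m jog '[[-1,1,0,-40,0,0,0],[-1,0,0,-40,0,0,0],[-1,0,0,-40,0,0,0],[-1,0,0,-35,0,0,0],[-1,0,0,-12,0,0,0],[-1,0,0,0,0,0,0],[1,0,0,0,0,0,0],[1,0,0,0,0,0,0],[1,0,0,0,0,0,0],[1,0,0,0,0,0,0]]'
python3 -m jog '[[1,0,0,0,0,0,0],[1,0,0,0,0,0,0],[1,0,0,0,0,0,0]]'; python3 -c "
from h import *
print(m.get_state()['joints'])"
```

```text
clock: 4.2
eef_pos: [0.4465, -0.293, 0.1055]
tool_rot: [0.191, 3.134, -0.001]
contact_force: [-0.1, -0.9, 0.8]
gripper_width: 0.0283
finger_force: 0.0
clock: 4.5
eef_pos: [0.4461, -0.2927, 0.105]
tool_rot: [0.191, 3.135, 0.0]
contact_force: [-0.5, 1.6, 4.5]
gripper_width: 0.0113
finger_force: 58.5
[-0.02224398  0.46716259  0.77143972  1.76050063 -0.36818362  1.06336289
  2.32698381]
```

```bash
python3 -m jog '[[1,0,0,15,0,0,0],[1,0,0,25,0,0,0],[1,0,0,35,0,0,0],[1,0,0,40,0,0,0],[1,0,0,40,0,0,0],[1,0,0,26,0,0,0],[1,11,27,0,0,0,0.037],[1,11,27,0,0,0,0.037],[1,11,27,0,0,0,0.037],[1,11,27,0,0,0,0.037]]'
python3 -m jog '[[1,11,27,0,0,0,0.037],[1,11,27,0,0,0,0.037],[1,11,27,0,0,0,0.037],[1,11,27,0,0,0,0.037],[1,11,27,0,0,0,0.037],[1,8,25,0,0,0,0.037],[1,0,0,0,0,0,0],[1,0,0,0,0,0,0]]'
python3 - <<'E'
from h import *
st=m.get_state();print(st['joints'],st['eef_pos'])
np.set_printoptions(precision=4,suppress=True)
T=m.get_image('top')[:,:,::-1];S=m.get_image('side')[:,:,::-1];W=m.get_image('wrist')[:,:,::-1]
c=lambda im,x0,y0,w,h:cv2.resize(im[y0:y0+h,x0:x0+w],(400,300),interpolation=cv2.INTER_CUBIC)
cv2.imwrite('pics/a2.png',np.vstack([np.hstack([c(T,210,100,140,105),c(S,240,130,120,90)]),np.hstack([c(W,0,0,512,384),c(S,200,60,200,150)])]))
E
```

```text
clock: 5.5
eef_pos: [0.4895, -0.1833, 0.2843]
tool_rot: [0.043, -3.139, -0.001]
contact_force: [0.9, 0.3, -1.4]
gripper_width: 0.011
finger_force: 58.7
clock: 6.3
eef_pos: [0.5528, -0.0237, 0.2847]
tool_rot: [0.392, -3.115, 0.001]
contact_force: [0.6, -1.3, -1.9]
gripper_width: 0.0111
finger_force: 58.7
[-0.46650735  0.33508665  0.65946559  1.41816786 -0.2029895   1.45846254
  2.01003191] [ 0.55278824 -0.02365278  0.28468057]
```

View pics/a2.png

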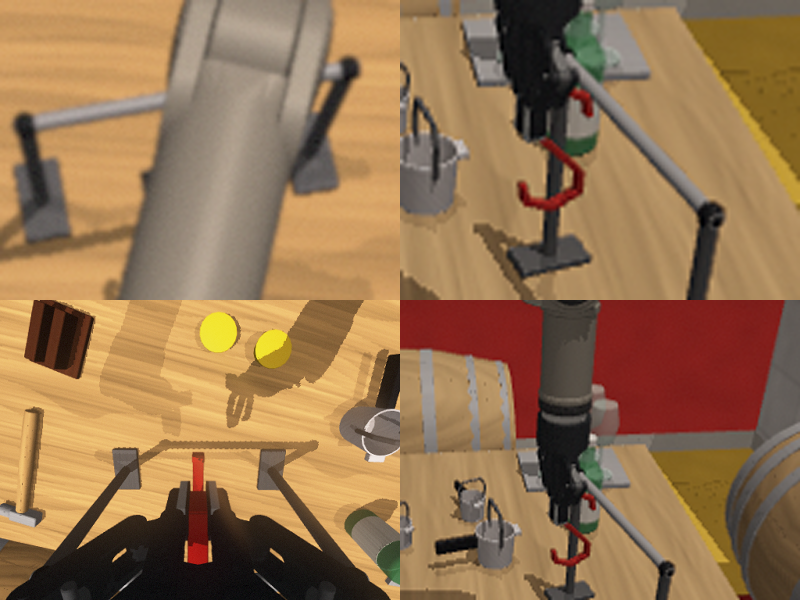

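The composite shows the hook upright in the fingers, short of the rail and on the robot's side. In the wrist view the stand feet are level at about (161,215) and (347,215) raw, centred on the hook. I'll check the numbers.

Run:
```python
from h import *
np.set_printoptions(precision=4,suppress=True)
P=atz('wrist',[[161.3,215],[347,215]],.01);print(P,P.mean(0),np.linalg.norm(P[0]-P[1]),np.arctan2(-(P[1]-P[0])[0],(P[1]-P[0])[1]))
# side fit: hook x (along its x), z, pitch
S=m.get_image('side');k=8;bs=(265,140,310,205);r=redmask(S,bs,k)
st=m.get_state();a=.239;e=np.array(st['eef_pos'])
ux=np.array([np.cos(a),np.sin(a),0]);uy=np.array([-np.sin(a),np.cos(a),0])
from scipy.optimize import minimize
def mask(p):
    dx,dz,th=p;im=np.zeros(r.shape,np.uint8)
    for A,B in segs(UP)+segs(DIAG)+segs(LOW):
        A=np.array(A,float);B=np.array(B,float);t=(B-A)/np.linalg.norm(B-A);n=np.array([-t[1],t[0]])*3.5
        P=np.array([(q[0]+28,w,q[1]-109) for q in(A+n-t,A-n-t,B+n+t,B-n+t) for w in(-6,6)])/1e3
        X=P[:,0]*np.cos(th)+P[:,2]*np.sin(th);Z=-P[:,0]*np.sin(th)+P[:,2]*np.cos(th)
        W=e+[0,0,.019]+np.outer(X+dx,ux)+np.outer(P[:,1],uy)+np.outer(Z+dz,[0,0,1])
        uv=(proj('side',W)+.5-np.array(bs[:2]))*k-.5;cv2.fillConvexPoly(im,cv2.convexHull(np.round(uv).astype(np.int32)),1)
    return im
# score only below fingers (rows>150) 
def cost(p):
    a_=mask(p);b=r;return (a_&(1-b)).sum()*.5+(b&(1-a_)).sum()
x0=np.zeros(3);res=minimize(cost,x0,method='Nelder-Mead',options=dict(initial_simplex=np.array([[0,0,0],[.008,0,0],[0,.008,0],[0,0,.1]])))
print(res.x,cost(x0),res.fun,r.sum())
```

```text
[[ 0.6862 -0.1469  0.01  ]
 [ 0.6133  0.142   0.01  ]] [ 0.6498 -0.0024  0.01  ] 0.2979468495215116 0.2472138255952918
[-0.0007  0.0013  0.0173] 5457.0 5181.0 7582
```

```bash
python3 -m jog '[[1,15,4,0,0,0,0],[1,14,3,0,0,0,0],[1,14,3,0,0,0,0],[1,10,2,-6,0,0,0],[1,10,2,-7,0,0,0],[1,9,3,-7,0,0,0],[1,0,0,0,0,0,0]]'
```

```text
clock: 7.2
eef_pos: [0.6247, -0.0066, 0.2629]
tool_rot: [0.39, -3.114, -0.001]
contact_force: [-0.2, 0.3, -2.5]
gripper_width: 0.011
finger_force: 58.6
```

```bash
python3 -m jog '[[1,0,0,-6,0,0,0],[1,0,0,-6,0,0,0],[1,0,0,-5,0,0,0],[1,0,0,-3,0,0,0],[1,0,0,-1,0,0,0],[1,0,0,0,0,0,0]]'
```

```text
clock: 7.8
eef_pos: [0.6247, -0.0075, 0.2442]
tool_rot: [0.389, -3.117, -0.0]
contact_force: [0.5, 0.7, -3.3]
gripper_width: 0.0113
finger_force: 58.7
```

Run:
```python
from h import *
S=m.get_image('side')[:,:,::-1]
cv2.imwrite('pics/a3.png',cv2.resize(S[125:215,255:365],None,fx=6,fy=6,interpolation=cv2.INTER_CUBIC))
print(m.get_state()['eef_pos'],m.get_state()['contact_force'])
```

```text
[ 0.62486071 -0.00753977  0.24452839] [ 0.64161948 -0.48086313 -2.80272718]
```

View pics/a3.png

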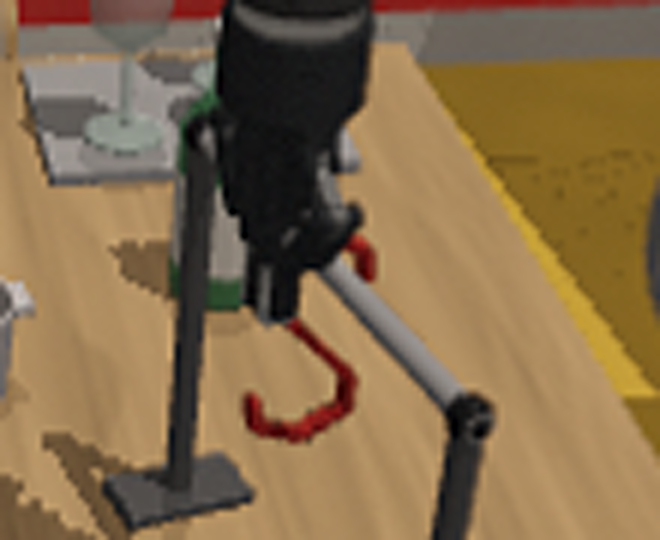

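The picture shows the curl's free end beyond the rail at (370,260) and the diagonal bar passing below it. I'll lower the hook until contact.

```bash
python3 -m jog '[[1,0,0,-1,0,0,0],[1,0,0,-1,0,0,0],[1,0,0,-1,0,0,0],[1,0,0,-1,0,0,0],[1,0,0,0,0,0,0],[1,0,0,0,0,0,0]]'
```

```text
clock: 8.45
eef_pos: [0.6258, -0.0075, 0.2413]
tool_rot: [-0.389, 3.114, -0.001]
contact_force: [1.3, 0.6, 2.0]
gripper_width: 0.0112
finger_force: 59.0
```

```bash
python3 -m jog '[[0.7,0,0,0,0,0,0],[0.6,0,0,0,0,0,0],[0.2,0,0,0,0,0,0],[-0.3,0,0,0,0,0,0],[-0.3,0,0,0,0,0,0],[-0.3,0,0,0,0,0,0],[-0.3,0,0,0,0,0,0]]'
python3 - <<'E'
from h import *
S=m.get_image('side')[:,:,::-1]
cv2.imwrite('pics/a4.png',cv2.resize(S[125:215,255:365],None,fx=6,fy=6,interpolation=cv2.INTER_CUBIC))
E
```

```text
clock: 9.15
eef_pos: [0.6247, -0.0076, 0.2403]
tool_rot: [0.389, -3.117, -0.0]
contact_force: [-0.1, 0.0, 0.2]
gripper_width: 0.0554
finger_force: 0.0
```

View pics/a4.png

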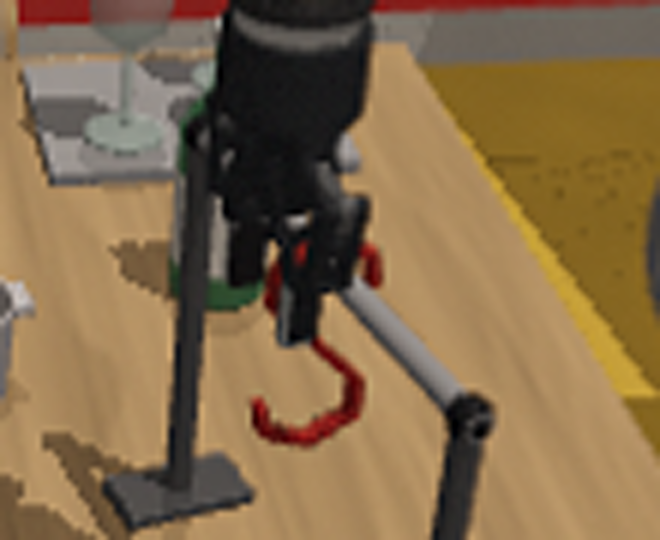

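The hook now hangs on the rail with the fingers clear of it. I'll retreat and go over the pail handle.

```bash
python3 -m jog '[[-0.3,-15,-4,0,0,0,0],[-0.3,-25,-6,0,0,0,0],[-0.3,-30,-7,10,0,0,0],[-1,-21,36,5,0,0,-0.015],[-1,-21,36,5,0,0,-0.015],[-1,-21,36,5,0,0,-0.015],[-1,-21,36,5,0,0,-0.015],[-1,-21,36,5,0,0,-0.015],[-1,-21,36,5,0,0,-0.015],[-1,-21,36,5,0,0,-0.015]]'
python3 -m jog '[[-1,-10,36,0,0,0,0],[-1,0,0,0,0,0,0],[-1,0,0,0,0,0,0],[-1,0,0,0,0,0,0]]'
python3 - <<'E'
from h import *
np.set_printoptions(precision=4,suppress=True)
st=m.get_state();print(st['joints'],st['eef_pos'])
W=m.get_image('wrist');cv2.imwrite('pics/w5.png',cv2.resize(W[:,:,::-1],None,fx=1.5,fy=1.5))
h=m.look_for('wrist','pail_handle');print([(np.round(r['xyz'],3).tolist(),round(r['score'],2)) for r in h])
S=m.get_image('side')
r=redmask(S,(255,125,365,215),1);n,l,s,c=cv2.connectedComponentsWithStats(r);print(s,c)
E
```

```text
clock: 10.2
eef_pos: [0.4068, 0.2286, 0.2859]
tool_rot: [-0.223, 3.133, 0.001]
contact_force: [0.2, 0.8, -0.0]
gripper_width: 0.0858
finger_force: 0.0
clock: 10.6
eef_pos: [0.3985, 0.2619, 0.2854]
tool_rot: [-0.221, 3.133, -0.001]
contact_force: [0.7, -1.0, -0.2]
gripper_width: 0.0854
finger_force: 0.0
[-1.0365  0.1375  0.4792  1.6131 -0.0632  1.4066  1.1608] [0.3985 0.2619 0.2854]
[([0.448, 0.464, 0.047], 0.73), ([0.277, 0.377, 0.044], 0.7), ([0.487, 0.281, 0.059], 0.66)]
[[   0    0  110   90 9589]
 [   3    0   12    4   48]
 [  28    0   11    3   28]
 [  53    0   55    2   79]
 [  45   38   18   18   86]
 [  44   49    1    1    1]
 [  48   56   13   18   58]
 [  42   66    4    6   11]] [[54.6548 45.0497]
 [ 8.5     1.5   ]
 [32.9286  0.9286]
 [75.5949  0.3165]
 [52.1279 43.8372]
 [44.     49.    ]
 [54.4655 66.7931]
 [43.3636 68.3636]]
```

View pics/w5.png

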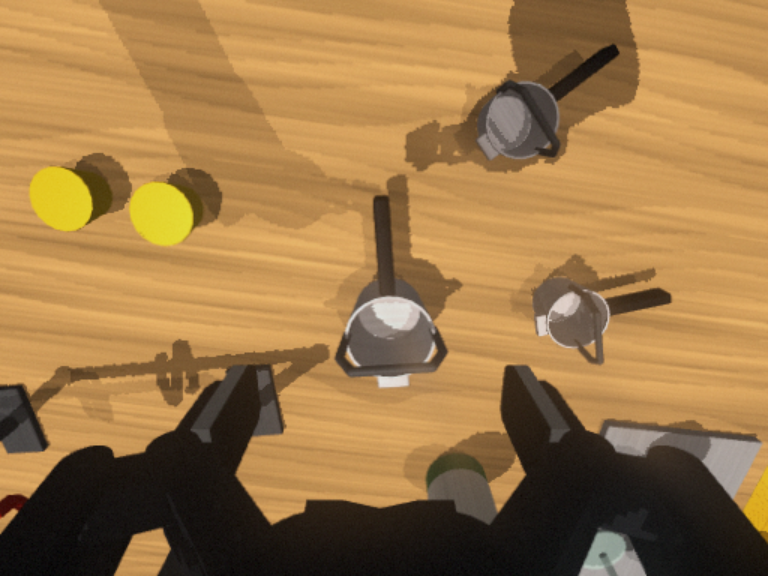

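The wrist view shows the large pail with its handle running from (381,197) to (387,292), its rim centre at (390,333), and its bail bar from (348,370) to (436,373), in 1.5x pixels. I'll convert these to world positions.

Run:
```python
from h import *
np.set_printoptions(precision=4,suppress=True)
f=lambda uv,z:atz('wrist',np.array([uv],float)/1.5,z)[0]
a,b=f((381,197),.071),f((387,292),.071);r=f((390,333),.075);l,q=f((348,370),.13),f((436,373),.13)
print(a,b,np.arctan2(*(b-a)[1::-1]));print(r);print(l,q,(l+q)/2,np.linalg.norm(l-q),np.arctan2(-(q-l)[0],(q-l)[1]))
c=(np.array(r)+0)
W=m.get_image('wrist');hs=m.masks_of('wrist','pail_handle')
st=m.get_state();R=cv2.Rodrigues(st['tool_rot'])[0];print('tool y yaw',np.arctan2(R[1,1],R[0,1]))
for o in hs:
    ys,xs=np.nonzero(o['pixels']);print(o['score'],xs.min(),xs.max(),ys.min(),ys.max())
```

```text
[0.3603 0.2559 0.071 ] [0.442  0.2729 0.071 ] 0.20511214018515633
[0.4793 0.2811 0.075 ]
[0.4907 0.248  0.13  ] [0.4835 0.3175 0.13  ] [0.4871 0.2827 0.13  ] 0.06978788450111195 0.10248007197646984
tool y yaw 1.7118213107455675
0.79 224 298 130 258
0.78 355 446 183 242
0.62 317 411 30 106
```

Run:
```python
from h import *
np.set_printoptions(precision=4,suppress=True)
W=m.get_image('wrist');g=W.max(2)
print('handle rows: y, x-centre, width')
H=[]
for y in range(128,196,4):
    xs=np.nonzero(g[y,235:275]<60)[0]+235
    if len(xs): H.append((xs.mean(),y));print(y,round(xs.mean(),1),xs.min(),xs.max())
P=atz('wrist',np.array(H)[2:-2],.071);c=np.polyfit(P[:,0],P[:,1],1);print('handle yaw',np.arctan(c[0]),'y at x=.39',np.polyval(c,.39))
B=[]
for x in range(236,290,4):
    ys=np.nonzero(g[236:254,x]<70)[0]+236
    if len(ys): B.append((x,ys.mean()));print(x,ys.min(),ys.max(),end='; ')
P=atz('wrist',np.array(B),.13);c=np.polyfit(P[:,1],P[:,0],1);print('\nbar yaw',np.arctan(-c[0]),P[0],P[-1])
for y in range(218,262,3): print(y,''.join('#' if v<70 else('+' if v<110 else '.') for v in g[y,220:305]))
```

```text
handle rows: y, x-centre, width
132 253.0 249 257
136 255.3 254 257
140 254.8 249 258
144 256.0 254 258
148 256.3 255 258
152 255.0 250 258
156 258.0 258 258
160 258.0 257 259
164 259.0 259 259
176 260.0 260 260
handle yaw 0.28793355756477546 y at x=.39 0.2650872435741642
236 245 245; 244 244 245; 248 244 245; 252 244 244; 256 244 244; 
bar yaw 0.20224505874781687 [0.4873 0.2533 0.13  ] [0.4826 0.2766 0.13  ]
218 .............+++++++++............................................+..+...............
221 ............+++++++++++++............................+...........++...#+.............
224 ........#+.++++++++++++++++++.....................................++#####............
227 .......#####++++++++++++++++++++++++++++++.+....+....................#####+..........
230 ......####++++++++++++++++++++++++++++++++++++++......................+####+.........
233 .....#####...++++++++++++++++++++++++++++++++..........................+#####+.......
236 ....#####......++++++++++++++++++++++++++++++++++.....................++####+........
239 ...+######......++++++++++++++++++++++++++++++++++..................+++++++..........
242 .....++#####+......+++++++++++++++++++++++++++++++++++++++++++..+++++++++............
245 .......++######+#++++##########++##+++++++++++++++++++++.............++..............
248 ..........++++++++++++++++++++++++++++++++++++++++++.................................
251 .....................................................................................
254 .....................................................................................
257 .....................................................................................
260 .....................................................................................
```

```bash
python3 -m jog '[[-1,-5,0,-40,0,0,0.032],[-1,-5,0,-40,0,0,0.032],[-1,0,0,-40,0,0,0],[-1,0,0,-40,0,0,0],[-1,0,0,-40,0,0,0],[-1,0,0,-30,0,0,0],[-1,0,0,-18,0,0,0],[-1,0,0,0,0,0,0],[-1,0,0,0,0,0,0]]'
python3 -m jog '[[1,0,0,0,0,0,0],[1,0,0,0,0,0,0],[1,0,0,0,0,0,0],[1,0,0,0,0,0,0],[1,0,0,0,0,0,0],[1,0,0,0,0,0,0],[1,0,0,0,0,0,0],[1,0,0,0,0,0,0]]'
python3 - <<'E'
from h import *
W=m.get_image('wrist')[:,:,::-1];S=m.get_image('side')[:,:,::-1]
cv2.imwrite('pics/w6.png',np.hstack([W[:,:,:],cv2.resize(S[140:220,200:260],(288,384),interpolation=cv2.INTER_CUBIC)]))
E
```

```text
clock: 11.8
eef_pos: [0.3883, 0.2634, 0.0377]
tool_rot: [-0.324, 3.124, -0.0]
contact_force: [-0.3, 1.4, 1.4]
gripper_width: 0.0855
finger_force: 0.0
clock: 12.6
eef_pos: [0.3879, 0.2635, 0.0376]
tool_rot: [-0.325, 3.125, 0.0]
contact_force: [-1.9, -1.0, 5.0]
gripper_width: 0.0133
finger_force: 61.2
```

View pics/w6.png

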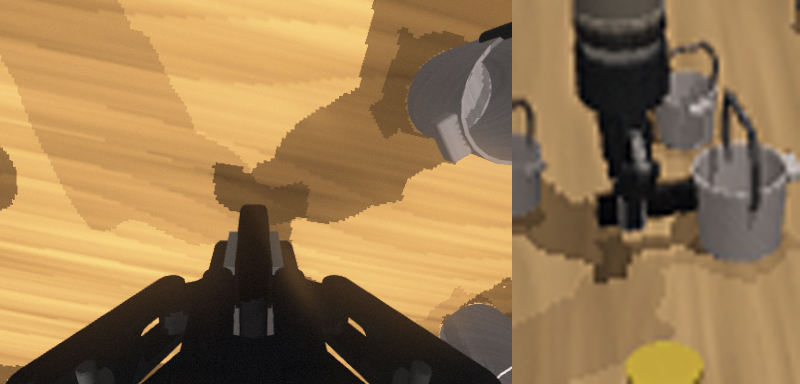

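The handle is centred between the pads, with its end at about (255,206). I'll work out where along the handle the grip is, then lift.

```bash
python3 - <<'E'
from h import *
st=m.get_state();p=atz('wrist',[[253.,206]],.071)[0];print(p,(p-st['eef_pos'])@[.979,.204,0])
R=cv2.Rodrigues(st['tool_rot'])[0];print('tool yaw',np.arctan2(R[1,1],R[0,1])-np.pi/2, st['joints'])
E
python3 -m jog '[[1,0,0,5,0,0,0],[1,0,0,10,0,0,0],[1,0,0,15,0,0,0],[1,0,0,20,0,0,0],[1,0,0,20,0,0,0],[1,0,0,10,0,0,0],[1,0,0,5,0,0,0],[1,0,0,0,0,0,0],[1,0,0,0,0,0,0]]'
python3 - <<'E'
from h import *
np.set_printoptions(precision=4,suppress=True)
st=m.get_state();e=st['eef_pos'];print(e,st['ft_torque'],st['contact_force'])
p=wproj([e+np.array([-.0265*.979,-.0265*.204,.034])],st);print('pred end px',p)
g=m.get_image('wrist').max(2);print([ (y,(g[y,240:268]<60).sum()) for y in range(190,222,3)])
for c in('top','side'): print([(np.round(r['xyz'],3).tolist(),round(r['score'],2)) for r in m.look_for(c,'pail')])
# predicted bail ends and rim in side, for pitch 0
a=.205;ux=np.array([np.cos(a),np.sin(a),0]);uy=np.array([-np.sin(a),np.cos(a),0]);o=e+ux*.098-[0,0,.037]
for n,q in dict(bl=(0,-.032,.13),br=(0,.032,.13),lip=(.042,0,.075),bot=(0,-.03,0)).items(): print(n,proj('side',[o+ux*q[0]+uy*q[1]+[0,0,q[2]]]))
S=m.get_image('side')[:,:,::-1];cv2.imwrite('pics/s7.png',S)
E
```

```text
[0.35124541 0.25450326 0.071     ] -0.03770480488134771
tool yaw 0.2071209721660192 [-0.9739958   0.3803568   0.42055545  1.98847217 -0.21018652  0.81405242
  1.34292787]
clock: 13.6
eef_pos: [0.3871, 0.263, 0.1215]
tool_rot: [0.325, -3.123, 0.002]
contact_force: [0.0, 0.6, -2.3]
gripper_width: 0.0136
finger_force: 60.2
[0.3871 0.263  0.1215] [-0.0103  0.2094  0.0154] [ 0.0425  0.5579 -2.3429]
pred end px [[255.9453 230.9951]]
[(190, np.int64(0)), (193, np.int64(0)), (196, np.int64(0)), (199, np.int64(0)), (202, np.int64(0)), (205, np.int64(0)), (208, np.int64(0)), (211, np.int64(0)), (214, np.int64(0)), (217, np.int64(1)), (220, np.int64(7))]
[([0.278, 0.372, 0.039], 0.63), ([0.445, 0.467, 0.045], 0.56)]
[([0.481, 0.261, 0.055], 0.77), ([0.281, 0.36, 0.047], 0.76), ([0.454, 0.445, 0.038], 0.64)]
bl [[249.1832 148.2949]]
br [[244.3152 140.8544]]
lip [[256.7888 155.2939]]
bot [[249.0237 176.6263]]
```

```bash
cat >> h.py <<'E'
from scipy.optimize import minimize
def pailmask(cam,o,a,th,gp,off,shape,k,wp=proj):
    # o: world grasp point; gp: grasp point in pail frame (x,z); th pitch about y (+ = +x end down)
    ux=np.array([np.cos(a),np.sin(a),0]);uy=np.array([-np.sin(a),np.cos(a),0]);im=np.zeros(shape,np.uint8)
    def W(P):
        P=np.array(P,float);x=P[:,0]-gp[0];z=P[:,2]-gp[1];X=x*np.cos(th)+z*np.sin(th);Z=-x*np.sin(th)+z*np.cos(th)
        return o+np.outer(X,ux)+np.outer(P[:,1],uy)+np.outer(Z,[0,0,1])
    def px(P): return np.round(((proj(cam,W(P))+.5-off)*k-.5)*16).astype(np.int32)
    t=np.linspace(0,2*np.pi,40)
    cyl=[(r*np.cos(q),r*np.sin(q),z) for r,z in((.037,0),(.042,.075)) for q in t]
    cv2.fillConvexPoly(im,cv2.convexHull(px(cyl)),1,shift=4)
    hb=[(x,y,z) for x in(-.126,-.04) for y in(-.007,.007) for z in(.041,.071)]
    cv2.fillConvexPoly(im,cv2.convexHull(px(hb)),1,shift=4)
    bl=[(0,-.042,.07),(0,-.042,.1),(0,-.032,.13),(0,.032,.13),(0,.042,.1),(0,.042,.07)]
    cv2.polylines(im,[px(bl)],False,1,max(1,int(k*3)),shift=4)
    return im
E
python3 - <<'E'
from h import *
np.set_printoptions(precision=4,suppress=True)
S=m.get_image('side');e=m.get_state()['eef_pos'];g=np.array(e)+[0,0,.019]
ms=m.masks_of('side','pail');best=None
for o in ms:
    ys,xs=np.nonzero(o['pixels']);print(round(o['score'],2),xs.min(),xs.max(),ys.min(),ys.max(),len(xs))
    if abs(xs.mean()-248)<15 and abs(ys.mean()-160)<20: best=o['pixels']
k=6;x0,y0,x1,y1=205,125,275,195
r=cv2.resize(best[y0:y1,x0:x1].astype(np.float32),None,fx=k,fy=k)>.5;r=r.astype(np.uint8)
# ignore region of the gripper/handle: left of px 236
ig=np.ones_like(r);ig[:,:int((236-x0)*k)]=0
def cost(p):
    a=pailmask('side',g+[0,0,0],.205,p[1],(p[0],p[2]),np.array([x0,y0]),r.shape,k)
    return ((a^r)&ig).sum()
for s in([-.098,0,.056],[-.09,.15,.056],[-.09,-.1,.056]):
    R=minimize(cost,s,method='Nelder-Mead',options=dict(initial_simplex=np.array(s)+np.array([[0,0,0],[.008,0,0],[0,.1,0],[0,0,.008]])))
    print(R.x,R.fun,cost(s),(r&ig).sum())
a=pailmask('side',g,.205,R.x[1],(R.x[0],R.x[2]),np.array([x0,y0]),r.shape,k)
c=cv2.resize(S[y0:y1,x0:x1,::-1],None,fx=k,fy=k,interpolation=cv2.INTER_CUBIC);cn,_=cv2.findContours(a,cv2.RETR_LIST,cv2.CHAIN_APPROX_NONE);cv2.drawContours(c,cn,-1,(0,255,0),1);cv2.imwrite('pics/fit.png',c)
E
```

```text
0.78 216 260 142 177 651
0.69 183 206 160 184 323
0.47 230 236 153 169 27
[-0.0996 -0.0282  0.0582] 2064.0 2293 20199
[-0.0994 -0.023   0.0579] 2060.0 7756 20199
[-0.0994 -0.0255  0.0579] 2066.0 6750 20199
```

The silhouette fit has the pail level (about -0.025 rad), gripped at pail x≈-99. Next I'll check the hung hook's pose.

Run:
```python
from h import *
np.set_printoptions(precision=4,suppress=True)
S=m.get_image('side');T=m.get_image('top');k=6
def red(im,box):
    r=redmask(im,box,k);n,l,s,c=cv2.connectedComponentsWithStats(r);print(s[1:].tolist());return r
bs=(285,150,330,205);bt=(255,100,300,160)
rs=red(S,bs);rt=red(T,bt)
def mask(cam,p,box,shape):
    x,y,z0,th,a=p;im=np.zeros(shape,np.uint8);ux=np.array([np.cos(a),np.sin(a),0]);uy=np.array([-np.sin(a),np.cos(a),0])
    for A,B in segs(UP)+segs(DIAG)+segs(LOW):
        A=np.array(A,float);B=np.array(B,float);t=(B-A)/np.linalg.norm(B-A);n=np.array([-t[1],t[0]])*3.5
        P=np.array([(q[0],w,q[1]-120.6) for q in(A+n-t,A-n-t,B+n+t,B-n+t) for w in(-6,6)])/1e3
        X=P[:,0]*np.cos(th)+P[:,2]*np.sin(th);Z=-P[:,0]*np.sin(th)+P[:,2]*np.cos(th)
        W=np.array([x,y,z0])+np.outer(X,ux)+np.outer(P[:,1],uy)+np.outer(Z,[0,0,1])
        cv2.fillConvexPoly(im,cv2.convexHull(np.round(((proj(cam,W)+.5-np.array(box[:2]))*k-.5)*16).astype(np.int32)),1,shift=4)
    return im
def cost(p,v=0):
    a=mask('side',p,bs,rs.shape);b=mask('top',p,bt,rt.shape)
    q=[(x&y).sum()/(x|y).sum() for x,y in((a,rs),(b,rt))]
    return q if v else -sum(q)
s=np.array([.652,-.001,.27,0,.24])
for f in(0,-.1,.1):
    s1=s+[0,0,0,f,0]
    R=minimize(cost,s1,method='Nelder-Mead',options=dict(maxiter=400,initial_simplex=s1+np.vstack([np.zeros(5),np.diag([.008,.008,.006,.1,.1])])))
    print(R.x,cost(R.x,1),cost(s,1))
```

```text
[[90, 80, 111, 107, 2952], [85, 143, 4, 8, 15], [123, 189, 1, 1, 1], [105, 188, 78, 108, 2081], [125, 190, 1, 1, 1], [71, 246, 24, 35, 380], [80, 284, 2, 2, 2]]
[[99, 128, 60, 210, 7439]]
[ 0.6541 -0.0016  0.2725  0.0023  0.2391] [np.float64(0.5859872611464968), np.float64(0.7929549469964664)] [np.float64(0.47315369261477047), np.float64(0.727660937333191)]
[ 0.6545 -0.0014  0.2723  0.0111  0.229 ] [np.float64(0.5842150723385878), np.float64(0.7968645763842561)] [np.float64(0.47315369261477047), np.float64(0.727660937333191)]
[ 0.6552 -0.0009  0.2722  0.0157  0.2527] [np.float64(0.5836122206628522), np.float64(0.7899518388791593)] [np.float64(0.47315369261477047), np.float64(0.727660937333191)]
```

```bash
python3 -m jog '[[1,0,-10,0,0,0,0.003],[1,0,-20,0,0,0,0.003],[1,0,-28,0,0,0,0.003],[1,0,-28,0,0,0,0.003],[1,0,-28,0,0,0,0.003],[1,0,-28,0,0,0,0.003],[1,0,-28,0,0,0,0.003],[1,0,-28,0,0,0,0.003],[1,0,-28,0,0,0,0.003],[1,0,-28,0,0,0,0.003]]'
python3 -m jog '[[1,8,-28,0,0,0,0.003],[1,16,-15,-1,0,0,0],[1,22,-8,-1,0,0,0],[1,22,0,-1,0,0,0],[1,17,0,-1,0,0,0],[1,9,0,0,0,0,0],[1,4,0,0,0,0,0],[1,0,0,0,0,0,0],[1,0,0,0,0,0,0],[1,0,0,0,0,0,0]]'
python3 - <<'E'
from h import *
np.set_printoptions(precision=4,suppress=True)
S=m.get_image('side')
st=m.get_state();e=st['eef_pos'];R=cv2.Rodrigues(st['tool_rot'])[0];a=np.arctan2(R[1,1],R[0,1])-np.pi/2
print(e,a,st['contact_force'],st['ft_torque'],st['joints'])
ux=np.array([np.cos(a),np.sin(a)]);b=e[:2]+.098*ux;d=np.array([.6535,-.0013])-b
print('bail->seat along x',d@ux,'y',d@[-ux[1],ux[0]],'bail z',e[2]+.093)
g=np.array(e)+[0,0,.019]
for o in m.masks_of('side','pail'):
    ys,xs=np.nonzero(o['pixels']);print(round(o['score'],2),xs.min(),xs.max(),ys.min(),ys.max(),len(xs))
print(proj('side',[np.r_[b+.042*ux,e[2]+.038],np.r_[b,e[2]+.093],np.r_[b,e[2]-.037]]))
c=S[110:260,215:345,::-1];cv2.imwrite('pics/s8.png',cv2.resize(c,None,fx=4,fy=4,interpolation=cv2.INTER_CUBIC))
E
```

```text
clock: 15.0
eef_pos: [0.3873, 0.0075, 0.1224]
tool_rot: [-0.371, 3.119, 0.0]
contact_force: [0.3, -0.2, -2.1]
gripper_width: 0.0132
finger_force: 60.1
clock: 16.0
eef_pos: [0.4849, -0.0415, 0.1183]
tool_rot: [0.376, -3.118, -0.001]
contact_force: [0.3, 1.1, -2.8]
gripper_width: 0.0131
finger_force: 60.2
[ 0.4851 -0.0414  0.1183] 0.2402490223305409 [-0.2252  0.4176 -2.102 ] [-0.0695  0.2622 -0.0036] [-0.5049  0.3296  0.6903  1.8652 -0.2431  1.0322  2.096 ]
bail->seat along x 0.075137242886337 y -0.0010922006682091007 bail z 0.21134871334902372
0.77 249 300 184 225 808
0.73 184 206 165 184 254
0.51 226 243 148 170 284
[[296.1397 199.1938]
 [285.7013 188.1244]
 [283.3557 219.131 ]]
```

View pics/s8.png

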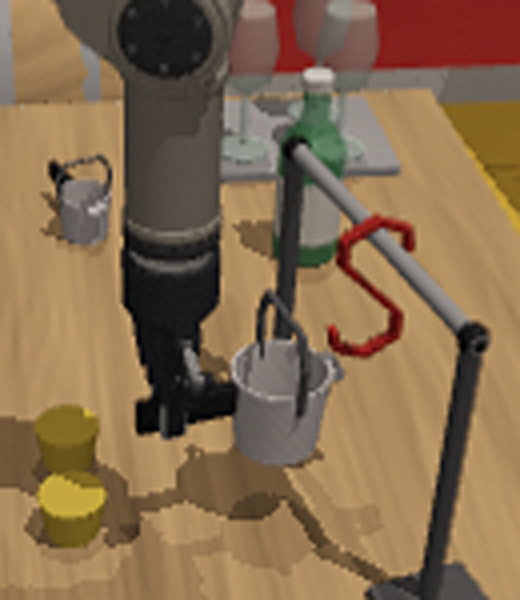

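The picture shows the pail upright with its bail at (284,311), and the S-hook on the rail with its lower curl's open end facing the pail at (333,330). Now the bail goes in.

```bash
python3 -m jog '[[1,6,1,0,0,0,0],[1,12,3,0,0,0,0],[1,14,3,0,0,0,0],[1,9,3,0,0,0,0],[1,3,1,0,0,0,0],[1,7,2,-5,0,0,0],[1,10,2,-7,0,0,0],[1,8,2,-6,0,0,0],[1,3,1,-2,0,0,0],[1,0,0,0,0,0,0]]'
python3 - <<'E'
from h import *
np.set_printoptions(precision=4,suppress=True)
st=m.get_state();e=st['eef_pos'];R=cv2.Rodrigues(st['tool_rot'])[0];a=np.arctan2(R[1,1],R[0,1])-np.pi/2
ux=np.array([np.cos(a),np.sin(a)]);b=e[:2]+.098*ux;d=np.array([.6535,-.0013])-b
print(st['contact_force'],st['ft_torque'],'bail->seat x',d@ux,'y',d@[-ux[1],ux[0]],'bail z',e[2]+.093,'seat .1616')
S=m.get_image('side');k=6;bs=(275,140,330,205);r=redmask(S,bs,k);n,l,s,c=cv2.connectedComponentsWithStats(r);print([(q[0]/k+275,q[1]/k+140,q[2]/k,q[3]/k) for q in s[1:] if q[4]>30])
E
```

```text
clock: 17.1
eef_pos: [0.5578, -0.0233, 0.0975]
tool_rot: [0.377, -3.117, 0.0]
contact_force: [-0.8, -0.4, -2.5]
gripper_width: 0.0131
finger_force: 60.1
[-0.7912 -0.4025 -2.5258] [-0.051   0.2687  0.0059] bail->seat x 0.00020554724749025945 y -0.001495790284175684 bail z 0.1904756797487012 seat .1616
[(np.float64(300.0), np.float64(163.33333333333334), np.float64(18.833333333333332), np.float64(17.666666666666668)), (np.float64(307.1666666666667), np.float64(182.33333333333334), np.float64(7.666666666666667), np.float64(12.833333333333334)), (np.float64(295.8333333333333), np.float64(190.83333333333334), np.float64(4.5), np.float64(7.166666666666667)), (np.float64(304.8333333333333), np.float64(194.0), np.float64(5.0), np.float64(5.333333333333333)), (np.float64(301.8333333333333), np.float64(196.33333333333334), np.float64(2.3333333333333335), np.float64(2.5))]
```

```bash
python3 -m jog '[[1,0,0,-5,0,0,0],[1,0,0,-7,0,0,0],[1,0,0,-6,0,0,0],[1,0,0,-4,0,0,0],[1,0,0,-2,0,0,0],[1,0,0,0,0,0,0],[1,0,0,0,0,0,0]]'
python3 -m jog '[[1,0,0,-1,0,0,0],[1,0,0,-1,0,0,0],[1,0,0,-1,0,0,0],[1,0,0,0,0,0,0],[1,0,0,0,0,0,0]]'
```

```text
clock: 17.85
eef_pos: [0.558, -0.0236, 0.0744]
tool_rot: [-0.376, 3.119, -0.0]
contact_force: [0.5, 0.6, -2.5]
gripper_width: 0.013
finger_force: 60.2
clock: 18.35
eef_pos: [0.5578, -0.0235, 0.0713]
tool_rot: [0.377, -3.119, -0.0]
contact_force: [0.1, -0.3, -3.1]
gripper_width: 0.0134
finger_force: 60.2
```

Bail z is about 0.164 and it hasn't made contact yet, so I'll continue in single millimetres.

```bash
python3 -m jog '[[1,0,0,-1,0,0,0],[1,0,0,-1,0,0,0],[1,0,0,0,0,0,0],[1,0,0,0,0,0,0]]'
python3 -m jog '[[1,0,0,-1,0,0,0],[1,0,0,-1,0,0,0],[1,0,0,0,0,0,0],[1,0,0,0,0,0,0]]'
```

```text
clock: 18.75
eef_pos: [0.558, -0.0236, 0.0695]
tool_rot: [-0.377, 3.118, -0.0]
contact_force: [0.2, -0.2, -1.6]
gripper_width: 0.0134
finger_force: 60.3
clock: 19.15
eef_pos: [0.5591, -0.0237, 0.0683]
tool_rot: [-0.376, 3.116, -0.0]
contact_force: [-1.2, 0.4, 5.2]
gripper_width: 0.0132
finger_force: 61.1
```

```bash
python3 -m jog '[[1,0,0,1,0,0,0],[1,0,0,0,0,0,0],[0.7,0,0,0,0,0,0],[0.6,0,0,0,0,0,0],[0.4,0,0,0,0,0,0],[0.2,0,0,0,0,0,0],[0.2,0,0,0,0,0,0],[0.2,0,0,0,0,0,0],[0.2,0,0,0,0,0,0],[0.2,0,0,0,0,0,0]]'
python3 - <<'E'
from h import *
for o in m.look_for('side','pail')*0: pass
S=m.get_image('side')
for o in m.masks_of('side','pail'):
    ys,xs=np.nonzero(o['pixels']);print(round(o['score'],2),xs.min(),xs.max(),ys.min(),ys.max(),len(xs))
k=6;r=redmask(S,(275,140,330,205),k);n,l,s,c=cv2.connectedComponentsWithStats(r);print([tuple(np.round([q[0]/k+275,q[1]/k+140,q[2]/k,q[3]/k],1)) for q in s[1:] if q[4]>30])
E
```

```text
clock: 20.15
eef_pos: [0.5578, -0.0236, 0.0683]
tool_rot: [0.376, -3.119, -0.0]
contact_force: [-0.3, -0.6, 0.7]
gripper_width: 0.0339
finger_force: 0.0
0.97 270 318 191 231 751
0.73 227 242 151 170 205
0.73 184 206 160 185 309
[(np.float64(300.0), np.float64(163.3), np.float64(18.5), np.float64(17.5)), (np.float64(307.0), np.float64(181.7), np.float64(8.5), np.float64(16.5)), (np.float64(296.7), np.float64(191.0), np.float64(4.0), np.float64(7.0)), (np.float64(301.8), np.float64(195.8), np.float64(3.7), np.float64(3.7))]
```

```bash
python3 -m jog '[[0.2,0,0,8,0,0,0],[0.2,0,0,16,0,0,0],[0.2,0,0,20,0,0,0],[0.2,0,0,20,0,0,0],[0.2,-10,-3,15,0,0,0],[0.2,-25,-6,10,0,0,0],[0.2,-35,-8,5,0,0,0],[0.2,-35,-8,0,0,0,0],[0.2,-20,-5,0,0,0,0],[0.2,0,0,0,0,0,0]]'
python3 -m jog '[[0.2,0,0,0,0,0,0],[0.2,0,0,0,0,0,0],[0.2,0,0,0,0,0,0],[0.2,0,0,0,0,0,0],[0.2,0,0,0,0,0,0],[0.2,0,0,0,0,0,0],[0.2,0,0,0,0,0,0],[0.2,0,0,0,0,0,0],[0.2,0,0,0,0,0,0],[0.2,0,0,0,0,0,0]]'
python3 - <<'E'
from h import *
np.set_printoptions(precision=4,suppress=True)
S=m.get_image('side');best=None
for o in m.masks_of('side','pail'):
    ys,xs=np.nonzero(o['pixels']);print(round(o['score'],2),xs.min(),xs.max(),ys.min(),ys.max(),len(xs))
    if xs.mean()>275: best=o['pixels']
k=6;x0,y0,x1,y1=260,180,330,240
r=(cv2.resize(best[y0:y1,x0:x1].astype(np.float32),None,fx=k,fy=k)>.5).astype(np.uint8)
def cost(p): return (pailmask('side',np.array([p[0],-.001,p[1]]),.24,p[2],(0,.13),np.array([x0,y0]),r.shape,k)^r).sum()
s=[.653,.1616,0];R=minimize(cost,s,method='Nelder-Mead',options=dict(initial_simplex=np.array(s)+np.array([[0,0,0],[.008,0,0],[0,.008,0],[0,0,.1]])))
print('bail x,z,pitch',R.x,R.fun,cost(s),r.sum())
m.get_image('side')
for o in m.masks_of('side','pail'):
    ys,xs=np.nonzero(o['pixels']);print(xs.min(),xs.max(),ys.min(),ys.max())
E
```

```text
clock: 21.3
eef_pos: [0.4301, -0.0544, 0.1627]
tool_rot: [0.373, -3.119, -0.004]
contact_force: [0.5, -0.1, 0.3]
gripper_width: 0.0343
finger_force: 0.0
clock: 22.3
eef_pos: [0.4328, -0.0535, 0.1623]
tool_rot: [-0.377, 3.119, 0.0]
contact_force: [-0.3, 0.5, -0.3]
gripper_width: 0.0338
finger_force: 0.0
0.91 270 317 201 231 791
0.8 183 206 160 184 331
bail x,z,pitch [ 0.6539  0.1638 -0.0245] 5834.0 6399 28464
270 319 191 231
184 206 165 184
```

The pail is seated at the expected bail position and nearly level. I'll let it settle and check that it is still.

```bash
for i in 1 2 3; do python3 -m jog '[[0.2,0,0,0,0,0,0],[0.2,0,0,0,0,0,0],[0.2,0,0,0,0,0,0],[0.2,0,0,0,0,0,0],[0.2,0,0,0,0,0,0],[0.2,0,0,0,0,0,0],[0.2,0,0,0,0,0,0],[0.2,0,0,0,0,0,0],[0.2,0,0,0,0,0,0],[0.2,0,0,0,0,0,0]]' | head -1; done
python3 - <<'E'
from h import *
F=[m.get_image('side')[150:240,260:335].astype(int) for _ in range(8)]
print([np.abs(f-F[0]).max() for f in F],[int((np.abs(f-F[0]).max(2)>25).sum()) for f in F])
E
```

```text
clock: 23.5
clock: 24.5
clock: 25.5
[np.int64(0), np.int64(9), np.int64(9), np.int64(9), np.int64(9), np.int64(12), np.int64(8), np.int64(12)] [0, 0, 0, 0, 0, 0, 0, 0]
```

```bash
python3 -c "
from station import manip as m
print(m.sign_off())"
```

```text
the job is handed in; nothing more can be done
None
```

The S-hook hangs by its upper curl on the rail, the large pail hangs still and upright by its bail in the lower curl, the arm is clear, and I handed the job in at about 26 s on the robot's clock; no verdict came back.

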